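Charge the print-waste shredder with the orange misprints

ROBOT

A 6-joint arm with a two-finger parallel gripper is mounted at the origin on the work surface. World frame = base frame: x ahead of the robot, y to its left, z up, the work surface at z = 0. Lengths are in m, angles in rad, forces in N, time in s.
With the tool pointing down it reaches from about 0.25 to 0.775 m from the base axis. Payload 4 kg.
Tool frame: the origin (TCP) lies between the finger pads; the fingertips stand 14 mm ahead of it and the grasp point (between the pads) lies 5 mm behind it (tip_reach is the distance from the TCP to the fingertips, in m); z points along the fingers, y is the line along which they close (so a half turn about z gives the same grasp; the last joint's range is limited). The gripper opens to 94 mm and grips with 3 to 60 N. Pads are 16 mm wide; open, the fingers measure 119 mm over their backs; the gripper's body (75 mm by 177 mm) begins 78 mm behind the grasp point.
Start: joints at [1.145, 0.087, 1.371, -0, 1.684, -0.103], TCP at [0.174, 0.522, 0.22] pointing down, gripper open.
Joint ranges: [-3.1, 3.1], [-0.76, 2.03], [0.27, 2.55], [-1.08, 4.22], [0.17, 2.65], [-2.57, 2.57]. Speed limits (rad/s): [2.79, 2.79, 3.14, 3.14, 3.14, 3.14].

INTERFACE

Orientations are given as [roll, pitch, yaw] about the fixed x, y, z axes, in that order (R = Rz(yaw) Ry(pitch) Rx(roll)).
In Python, from bench import * gives the robot as it stands. The module is installed in compiled form; this text tells all that it offers.
- The arm moves only by the tool servo_tool, never from a script. Its argument "targets" is a list of rows, each a list of 4 numbers: the shift along the tool's x, y, z in cm, then the turn about the tool's z in degrees. A call has 1 to 8 rows; each row is the pose to reach, as a shift and turn from the pose commanded when the call began, along the tool's axes at that moment; what a row does not reach only later rows make up. A row lasts 1/8 s, in which the tool goes at most 62.5 mm and 10.7 degrees, less where a joint would pass 70% of its speed; a pose out of reach is approached as far as the arm can. A call with a gripper value outside its range is refused whole. "claw" is the closure in counts, from 0 (fully open) to 255 (shut), set as the call begins (left out, the last holds). The fingers move at their own pace and stop on an object; the grip force is fixed at half the most. Time passes only in rows, so rows that repeat a pose let the fingers close. It gives the time, the measured TCP pose, the force, the opening and the grip force at its end, in the units of the state.
- get_obs(): the state, without advancing time (a new reading comes with each control period).
- snapshot(name): name is "scene" or "top" or "wrist"; returns the picture (420x560x3 uint8, blue, green, red); there is no depth.
- camera_model(name): a dict with "camera_matrix" (3x3 intrinsics, pixels), "camera_from_world" (4x4, takes a point from world to camera coordinates). Camera axes: x right, y up, looking along -z (the intrinsics and any distortion apply to the point x, -y, -z); pixel columns grow to the right and rows downward; lengths in m; the calibration is good to about 2 mm. A picture is of the moment at which its call begins: read the wrist's pose just before it. camera_model takes no time and is no camera call; for the wrist camera it gives the pose at the moment of the call.
- close_job(): hands the job in; it is judged then, once.
The state is a dict: "time": time; "joint_positions": joint angles; "qvel": joint speeds; "joint_torque": joint torques, N m; "tool_pos": TCP position; "ee_rot": TCP orientation; "wrist_force": force on the tool from outside, world axes, zero at the start; "wrist_torque": the same for the moment, N m; "width": finger opening in m; "finger_force": force on a finger pad.
Only numpy, scipy, OpenCV 4.12 (cv2) and the standard library are available. Lean on these libraries where they do the work, as an engineer would, in place of code of your own. Each camera call takes 0.05 s, during which the arm holds its last target. There are 200 camera calls.

TASK

The shredder is set up for orange: with its slide gate shut, drop the two orange misprints into the steel hopper and put the black one in the blue tub. When all three are sorted, pull the spring-loaded gate out by its black bar until its white pointers stand on the red lines, so that the orange pieces fall through to the cutters, and finish while still holding the gate there: do not let go, or the springs will shut it. Leave the other things on the bench where they are.

Things in the scene. Friction and masses are not known exactly. Their poses are not given: they have to be found in the camera images.
- orange_block_c (a point): layer-shifted misprint of a bright orange idler block, 45 x 26 x 24 mm, lying flat; point at its centre, 12 mm above its underside; x along its length, z up. Two halves 42 mm long, the upper shifted 3 mm along x; grip across its 26 mm width (along its y)
- orange_hub_c (a point): layer-shifted misprint of a bright orange round hub, solid, 36 mm diameter, 22 mm high, standing on its flat face; point at its centre, 11 mm above its underside; z up. The upper half is shifted 3 mm along its x, so it is 36 mm wide along y and 39 mm along x
- black_hub_c (a point): layer-shifted misprint of a black round hub, solid, 36 mm diameter, 22 mm high, standing on its flat face; point at its centre, 11 mm above its underside; z up. The upper half is shifted 3 mm along its x, so it is 36 mm wide along y and 39 mm along x
- hopper_mouth (a point): bare steel hopper of the fixed shredder with the blue motor: upright straight box, inside 80 mm (x) by 120 mm (y), walls 4 mm. Point: centre of its mouth, at the rim, 205 mm above the bench; -x is the way the gate pulls out. Its floor is the gate, 84 mm below the rim; below that, cutters at rest, 145 mm below the rim. Machine: 260 mm from here to -x, 360 to +x, 100 to each side
- gate_bar (a point): centre of the gate's black grip bar: level round bar, 16 mm diameter, 94 mm long along the hopper's y, 174 mm above the bench, on two 12 mm posts 80 mm apart on a dark steel crosspiece whose top is 33 mm below the bar's centre. Shut, it stands 109 mm to -x of the hopper's centre, 65 mm clear of the hopper's wall, free above; it moves with the gate
- gate (a joint): how far the sheet steel slide gate is pulled out, m: 0 shut, 0.090 with the pointers on the red lines (the hopper is then fully open below), 0.112 the end stop. Two springs pull it shut: 6 N at the start and 11.5 N at the red lines, about 0.6 N of friction; let go, it slides shut
- gate_pointer (a point): tip of the white pointer at the left end (+y of the hopper) of the gate's crosspiece, 3 mm wide, moving with the gate just above the guide rail; its twin is at the other end. It stands 22 mm ahead (hopper -x) of the grip bar, 68 mm to the side
- gate_mark (a point): centre of the 4 mm wide red line across the top of the left aluminium guide rail, 128 mm above the bench; the other rail has one level with it. Axes as the hopper's. The pointer tips are 90 mm short of the lines while the gate is shut
- tub_in (a point): blue open plastic tub, loose, 150 x 120 x 65 mm high, walls 3 mm: point at the centre of its inner floor, 3 mm above the bench; x along its 150 mm side
- church_c (a point): Bystander, to be left alone: white printed model church, 60 x 34 mm with a steeple 111 mm high, standing among the misprints; point on its axis 30 mm above the bench
- spray_can: Bystander, to be left alone: white spray can, 52 mm diameter, 190 mm high; origin at its foot
- tape: Bystander, to be left alone: roll of white tape lying flat, 96 mm diameter, 24 mm high; origin under its centre
- cutters: Bystander, to be left alone: flush cutters with red handles, about 145 mm long, 16 mm high; origin below the middle
- scraper: Bystander, to be left alone: print scraper with a brown wooden handle and 45 mm wide blade, 220 mm long, 18 mm high; origin below the middle
- glue_stick_c (a point): Bystander, to be left alone: upright white glue stick with a blue cap, 28 mm diameter, 90 mm high, standing among the misprints; point on its axis, 45 mm above the bench
- gate_slide: the whole sliding gate as one part: steel plate, crosspiece, posts and grip bar; origin at bench level under the hopper's centre while shut, moving with the gate; axes as the hopper's
Mind the look-alikes: they are no part of the job. What is shaped like the part that bears orange_hub_c but turquoise or yellow is not meant.

How it is judged:
On the way:
1. with the gate shut, both orange misprints lie in the hopper and the black one in the tub, all released (x of orange_block_c in the frame of hopper_mouth between -0.042 and 0.042 m and y of orange_block_c in the frame of hopper_mouth between -0.062 and 0.062 m and z of orange_block_c in the frame of hopper_mouth between -0.086 and 0 m and x of orange_hub_c in the frame of hopper_mouth between -0.042 and 0.042 m and y of orange_hub_c in the frame of hopper_mouth between -0.062 and 0.062 m and z of orange_hub_c in the frame of hopper_mouth between -0.086 and 0 m and x of black_hub_c in the frame of tub_in between -0.073 and 0.073 m and y of black_hub_c in the frame of tub_in between -0.058 and 0.058 m and z of black_hub_c in the frame of tub_in between 0 and 0.06 m and value of joint gate below 0.008 m and contact force between the fingers and orange_block below 0.1 N and contact force between the fingers and orange_hub below 0.1 N and contact force between the fingers and black_hub below 0.1 N), for 0.2 s.
At the end, for the whole second after the job is handed in: The robot's fingers hold the gate by its handle (more than 4 N of contact), still, with the pointers within 5 mm of the red lines; both orange misprints have fallen past the gate into the cutter box; the black misprint lies in the blue tub (x of gate_pointer in the frame of gate_mark between -0.005 and 0.005 m and velocity of joint gate between -0.02 and 0.02 m/s and contact force between the fingers and gate_slide above 4 N and x of orange_block_c in the frame of hopper_mouth between -0.044 and 0.044 m and y of orange_block_c in the frame of hopper_mouth between -0.064 and 0.064 m and z of orange_block_c in the frame of hopper_mouth between -0.19 and -0.09 m and x of orange_hub_c in the frame of hopper_mouth between -0.044 and 0.044 m and y of orange_hub_c in the frame of hopper_mouth between -0.064 and 0.064 m and z of orange_hub_c in the frame of hopper_mouth between -0.19 and -0.09 m and x of black_hub_c in the frame of tub_in between -0.073 and 0.073 m and y of black_hub_c in the frame of tub_in between -0.058 and 0.058 m and z of black_hub_c in the frame of tub_in between 0 and 0.06 m); the arm keeps its last pose, push and grip.
It fails at once if a bystander (church, spray can, tape, cutters, scraper or glue stick) moved more than 30 mm (distance of any of church_c, spray_can, tape, cutters, scraper, glue_stick_c from where it was at the start of the episode above 0.03 m).
It also fails if it takes over 72 s, if anything falls off the work surface, if the arm or the gripper's body presses on something with over 40 N, if the wrist force passes 120 N, or if a joint passes its speed limit or range.

## Working session

There is one attempt and no reset: what is moved stays moved. The work goes in short steps, Python scripts to look and compute and a tool call to move; the robot and the scene stay as the last step left them, time stands still between calls to the robot, and variables do not carry over. Pictures are saved under pics/ and viewed, at most 10 in all, crops included, and the job is handed in when it is done.

Besides the shell and the picture viewer there is one more tool, called after ">>>" in YAML: its name, and indented under it one key for each argument. servo_tool: Moves the arm, as the interface text tells. Its arguments: {"type":"object","properties":{"targets":{"type":"array"},"claw":{"type":"number"}},"required":["targets"]}

```bash
mkdir -p pics
python3 - <<'E'
from bench import *
import cv2, numpy as np
for n in ["scene","top"]:
    cv2.imwrite(f"pics/{n}0.png",snapshot(n)); m=camera_model(n); print(n,np.round(m["camera_matrix"],1).tolist(),np.round(m["camera_from_world"],3).tolist(), [k for k in m])
o=get_obs();print(o)
E
```

```text
scene [[400.6, 0.0, 279.2], [0.0, 400.6, 205.5], [0.0, 0.0, 1.0]] [[0.791, 0.611, 0.002, -0.477], [-0.38, 0.489, 0.785, 0.05], [0.479, -0.622, 0.619, -1.17], [0.0, 0.0, 0.0, 1.0]] ['camera_matrix', 'camera_from_world']
top [[448.5, 0.0, 283.2], [0.0, 448.5, 207.2], [0.0, 0.0, 1.0]] [[-0.025, -0.999, -0.035, 0.117], [0.986, -0.03, 0.165, -0.543], [-0.166, -0.03, 0.986, -1.034], [0.0, 0.0, 0.0, 1.0]] ['camera_matrix', 'camera_from_world']
{'time': 0.1, 'joint_positions': array([ 1.14485046e+00,  8.78596617e-02,  1.37209890e+00, -9.24618771e-06,
        1.68360269e+00, -1.03133276e-01]), 'qvel': array([-9.80001380e-04, -1.18290182e-03, -2.83051405e-03, -5.53071383e-04,
       -1.64543587e-03, -9.60672193e-05]), 'joint_torque': array([ 2.23069226e-03, -3.41256773e+01, -3.03301513e+01,  7.20390561e-02,
        3.04688432e-02, -1.03397597e-04]), 'tool_pos': array([0.17430855, 0.52115177, 0.21843506]), 'ee_rot': array([-3.13963358e+00, -1.93526708e-04,  2.81877884e+00]), 'wrist_force': array([-0.33665442, -0.54346252, -0.00502017]), 'wrist_torque': array([0.02999842, 0.00289048, 0.0067228 ]), 'finger_force': 0.0, 'width': 0.09403523477796666}
```

View pics/top0.png

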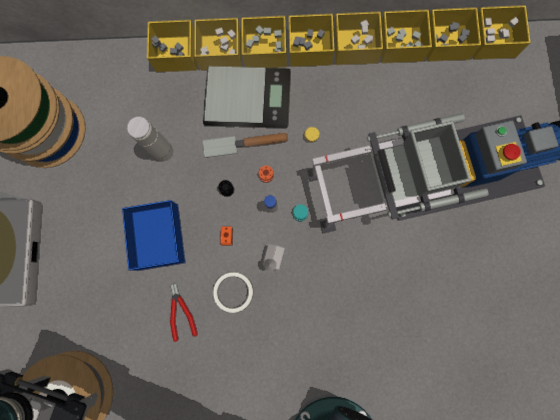

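View pics/scene0.png

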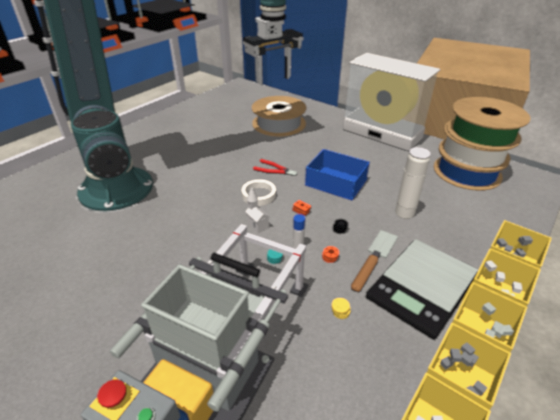

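The top view shows the tub at (154,236), black hub (226,188), orange hub (266,174), orange block (226,236), glue stick (270,202), church (272,257), and the hopper near (440,155). The gate bar is near (400,170), and the machine pulls towards the left of the image. The scene view agrees.

```bash
cat > h.py <<'E'
import numpy as np, cv2
from bench import *
def ray(m,uv,z):
    K=m["camera_matrix"];T=m["camera_from_world"];R=T[:3,:3];c=-R.T@T[:3,3]
    p=np.linalg.inv(K)@[uv[0],uv[1],1.]; d=R.T@np.array([p[0],-p[1],-p[2]])
    return c+d*(z-c[2])/d[2]
def proj(m,P):
    p=m["camera_from_world"][:3,:3]@np.array(P)+m["camera_from_world"][:3,3]
    q=m["camera_matrix"]@[p[0],-p[1],-p[2]]; return q[:2]/q[2]
def blobs(im,lo,hi,amin=8):
    h=cv2.cvtColor(im,cv2.COLOR_BGR2HSV); mk=cv2.inRange(h,lo,hi)
    cs,_=cv2.findContours(mk,cv2.RETR_EXTERNAL,cv2.CHAIN_APPROX_NONE)
    return [c for c in cs if cv2.contourArea(c)>=amin or len(c)>=amin]
E
python3 - <<'E'
from h import *
im=cv2.imread("pics/top0.png"); m=camera_model("top")
def show(t,cs,z):
    for c in cs:
        r=cv2.minAreaRect(c); M=r[0]
        w=ray(m,M,z); b=[ray(m,p,z) for p in cv2.boxPoints(r)]
        e=[(b[1]-b[0])[:2],(b[2]-b[1])[:2]]
        print(t,np.round(M,1),np.round(w,3),[(round(1000*np.linalg.norm(v)),round(np.degrees(np.arctan2(v[1],v[0])))) for v in e],len(c))
show("orange/red",blobs(im,(0,150,90),(14,255,255)),.022)
show("red hi",blobs(im,(172,120,90),(180,255,255),4),.128)
show("blue",blobs(im,(105,150,50),(125,255,255),30),.065)
show("dark",[c for c in blobs(im,(0,0,0),(180,255,38),30) if len(c)<400],.022)
cv2.imwrite("pics/c1.png",cv2.resize(im[100:235,300:500],None,fx=4,fy=4,interpolation=cv2.INTER_CUBIC))
E
```

```text
orange/red [172.9 319.6] [0.287 0.373 0.022] [(15, -88), (96, -176)] 84
orange/red [187.8 315.4] [0.296 0.337 0.022] [(16, -69), (99, -156)] 82
orange/red [226.  235.5] [0.485 0.245 0.022] [(25, -92), (42, 180)] 53
orange/red [265.5 173.5] [0.637 0.145 0.022] [(33, -92), (39, 179)] 43
orange/red [511.5 151.5] [ 0.673 -0.466  0.022] [(37, -92), (39, 174)] 44
blue [152.5 235. ] [0.486 0.413 0.065] [(135, -85), (155, -172)] 226
blue [269.4 200.8] [0.56  0.134 0.065] [(23, -65), (24, -155)] 28
blue [517.  151.3] [ 0.661 -0.457  0.065] [(213, -85), (120, 180)] 404
dark [341.5 412.5] [ 0.071 -0.018  0.022] [(130, -91), (28, 177)] 119
dark [  8.  409.5] [0.09  0.759 0.022] [(42, 5), (38, -91)] 71
dark [322.  401.9] [0.095 0.025 0.022] [(110, -76), (16, -166)] 92
dark [ 34.3 251.5] [0.458 0.722 0.022] [(48, 0), (14, -96)] 46
dark [225.8 188.3] [0.603 0.245 0.022] [(34, -45), (40, -137)] 41
dark [387.4 181.9] [ 0.606 -0.156  0.022] [(6, -77), (47, -169)] 40
dark [265.5 124.5] [0.766 0.143 0.022] [(64, -92), (8, 179)] 51
dark [211.9 123.4] [0.774 0.28  0.022] [(10, -4), (47, -97)] 38
dark [ 3. 97.] [0.868 0.834 0.022] [(56, 5), (16, -92)] 42
dark [ 30.9 120.1] [0.801 0.754 0.022] [(179, -32), (67, -126)] 153
```

View pics/c1.png

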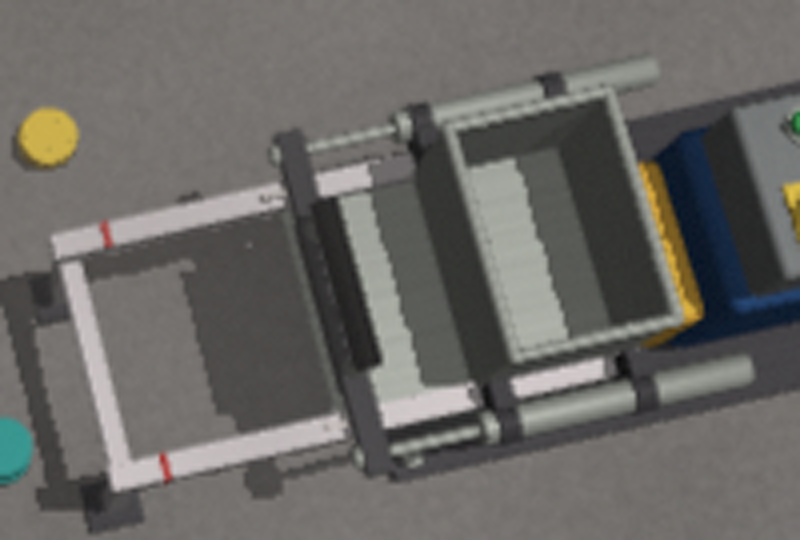

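The crop shows the hopper rim corners at (445,127), (612,88), (685,320) and (515,362). The bar runs from (328,200) to (370,365), and the red lines are at (108,234) and (167,467).

Run:
```python
from h import *
m=camera_model("top")
f=lambda p,z: ray(m,(300+(p[0]-1.5)/4,100+(p[1]-1.5)/4),z)
r=[f(p,.205) for p in [(445,127),(612,88),(685,320),(515,362)]]
C=np.mean(r,0)
print("rim",np.round(r,3),C,[np.round(np.linalg.norm(r[i]-r[(i+1)%4]),3) for i in range(4)])
red=[f(p,.128) for p in [(108,234),(167,467)]]; bar=[f(p,.174) for p in [(328,200),(370,365)]]
B=np.mean(bar,0);L=np.mean(red,0)
d=red[0]-red[1]; yw=np.arctan2(d[1],d[0]); d2=bar[0]-bar[1]
print("red",L,np.linalg.norm(d),np.degrees(yw)); print("bar",B,np.linalg.norm(d2),np.degrees(np.arctan2(d2[1],d2[0])))
d=r[0]-r[3]+r[1]-r[2];print("rim y ang",np.degrees(np.arctan2(d[1],d[0])))
d=r[3]-r[2]+r[0]-r[1];print("rim -x ang",np.degrees(np.arctan2(d[1],d[0])))
u=(L-C)[:2];print("C->L",np.linalg.norm(u),np.degrees(np.arctan2(u[1],u[0])),"expect .221; C->B",np.linalg.norm((B-C)[:2]))
# scene-view checks of bar & hubs
s=camera_model("scene"); im=cv2.imread("pics/scene0.png")
for n,P in dict(C=C,bar=B,L0=red[0],L1=red[1],blk=[.485,.245,.022],oh=[.637,.145,.022],bh=[.603,.245,.022],tub=[.486,.413,.065]).items(): print(n,np.round(proj(s,P)))
o=get_obs();print(np.round(camera_model("wrist")["camera_from_world"],3).tolist(),np.round(camera_model("wrist")["camera_matrix"]).tolist())
```

```text
rim [[ 0.672 -0.174  0.205]
 [ 0.69  -0.262  0.205]
 [ 0.565 -0.288  0.205]
 [ 0.546 -0.2    0.205]] [ 0.61838216 -0.23111659  0.205     ] [np.float64(0.09), np.float64(0.128), np.float64(0.09), np.float64(0.129)]
red [ 0.5751703  -0.01499063  0.128     ] 0.13672643664862846 11.408479370374751
bar [ 0.59848006 -0.12527241  0.174     ] 0.0927105548326457 10.28195705532201
rim y ang 11.77833638966749
rim -x ang 101.9377373045124
C->L 0.22040348381625774 101.30653510541882 expect .221; C->B 0.10769905304072638
C [194. 297.]
bar [233. 264.]
L0 [295. 254.]
L1 [235. 233.]
blk [300. 204.]
oh [328. 250.]
bh [338. 222.]
tub [335. 164.]
[[0.316, 0.949, -0.003, -0.549], [-0.921, 0.307, -0.239, 0.026], [-0.226, 0.078, 0.971, -0.392], [0.0, 0.0, 0.0, 1.0]] [[347.0, 0.0, 275.0], [0.0, 347.0, 210.0], [0.0, 0.0, 1.0]]
```

>>> servo_tool:
  targets:
    - [-38.2,-16.3,0,-18.5]
    - [-38.2,-16.3,0,-18.5]
    - [-38.2,-16.3,0,-18.5]
    - [-38.2,-16.3,0,-18.5]
    - [-38.2,-16.3,0,-18.5]
    - [-38.2,-16.3,0,-18.5]
    - [-38.2,-16.3,0,-18.5]
    - [-38.2,-16.3,0,-18.5]

```text
time: 1.1
tool_pos: [0.4866, 0.2434, 0.2183]
ee_rot: [-3.141, -0.002, 3.137]
wrist_force: [-0.6, 0.7, 0.7]
width: 0.0941
finger_force: 0.0
```

Run:
```python
from h import *
m=camera_model("wrist"); im=snapshot("wrist"); o=get_obs(); print(o["tool_pos"],o["ee_rot"],o["joint_positions"])
cv2.imwrite("pics/w1.png",im)
np.save("w1.npy",m["camera_from_world"])
def show(t,cs,z):
    for c in cs:
        W=np.array([ray(m,p[0],z)[:2] for p in c])*1000; r=cv2.minAreaRect(W.astype(np.float32))
        b=cv2.boxPoints(r);e=[b[1]-b[0],b[2]-b[1]]
        print(t,np.round(c.mean((0,1))),np.round(r[0],1),[(np.round(np.linalg.norm(v),1),np.round(np.degrees(np.arctan2(v[1],v[0])))) for v in e])
show("or",blobs(im,(0,150,70),(14,255,255),30),.022)
show("dk",[c for c in blobs(im,(0,0,0),(180,255,38),40) if len(c)<400],.022)
show("bl",blobs(im,(105,150,50),(125,255,255),40),.09)
```

```text
[0.48538812 0.24486797 0.21857037] [-3.14146893e+00 -1.97741324e-03  3.13892388e+00] [ 3.62557465e-01  7.46274080e-02  1.38601413e+00  5.94415056e-04
  1.68284228e+00 -1.20550430e+00]
or [194. 309.] [621.8 148.6] [(np.float32(35.3), np.float32(-87.0)), (np.float32(19.9), np.float32(3.0))]
or [275. 190.] [485.9 245.1] [(np.float32(46.8), np.float32(-2.0)), (np.float32(26.0), np.float32(88.0))]
or [410.  18.] [321.6 371.2] [(np.float32(34.7), np.float32(-3.0)), (np.float32(12.4), np.float32(87.0))]
or [384.  23.] [322.9 348. ] [(np.float32(12.4), np.float32(-59.0)), (np.float32(50.7), np.float32(31.0))]
dk [278. 292.] [603.5 246.5] [(np.float32(34.3), np.float32(-90.0)), (np.float32(45.1), np.float32(0.0))]
dk [382. 282.] [591.6 361.6] [(np.float32(28.6), np.float32(-52.0)), (np.float32(105.7), np.float32(38.0))]
dk [167. 282.] [591.5 123.6] [(np.float32(106.6), np.float32(-38.0)), (np.float32(29.8), np.float32(52.0))]
bl [459. 190.] [483.7 398.5] [(np.float32(126.1), np.float32(-82.0)), (np.float32(140.6), np.float32(8.0))]
```

View pics/w1.png

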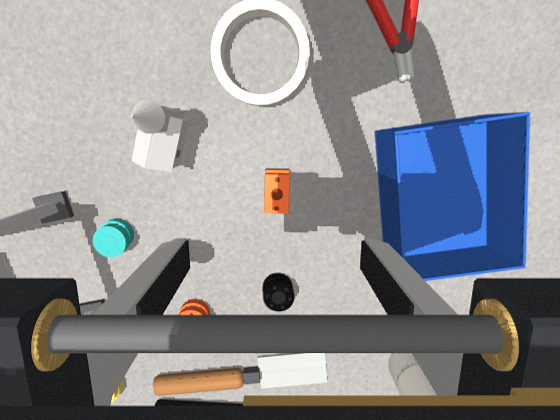

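The wrist view shows the block at (275,190), which gives (0.486,0.245) and agrees with the top view. The steeple at (148,115) is clear of the gripper body. Descending on the block.

>>> servo_tool:
  targets:
    - [0,0,6,0]
    - [0,0,12,0]
    - [0,0,16,0]
    - [0,0,19,0]
    - [0,0,20.0,0]
    - [0,0,20.0,0]
  claw: 60

```text
time: 1.9
tool_pos: [0.4844, 0.2466, 0.0195]
ee_rot: [3.142, -0.001, -3.14]
wrist_force: [0.2, 0.8, 1.3]
width: 0.0721
finger_force: 0.0
```

>>> servo_tool:
  targets:
    - [0,0,0,0]
    - [0,0,0,0]
    - [0,0,0,0]
    - [0,0,0,0]
    - [0,0,0,0]
    - [0,0,0,0]
  claw: 255

```text
time: 2.65
tool_pos: [0.4851, 0.2458, 0.0196]
ee_rot: [3.142, 0.0, 3.142]
wrist_force: [-0.3, -0.0, 0.3]
width: 0.0261
finger_force: 30.0
```

>>> servo_tool:
  targets:
    - [0,0,-5,0]
    - [0,0,-11,0]
    - [0,0,-17,0]
    - [0,0,-22,0]
    - [-1,-4,-25,0]
    - [-3,-10,-25,0]
    - [-4,-16,-25,0]
    - [-5,-20,-25,0]

```text
time: 3.65
tool_pos: [0.5352, 0.0434, 0.2694]
ee_rot: [-3.141, 0.0, 3.14]
wrist_force: [0.2, 0.6, -0.2]
width: 0.0256
finger_force: 30.0
```

>>> servo_tool:
  targets:
    - [-1.0,-5,0,10]
    - [-2,-10,0,20]
    - [-3.5,-15,0,30]
    - [-4.5,-20,0,40]
    - [-5.5,-25,0,50]
    - [-6.3,-28.1,0,60]
    - [-6.3,-28.1,0,70]
    - [-6.3,-28.1,0,78.5]

```text
time: 4.65
tool_pos: [0.598, -0.2359, 0.2686]
ee_rot: [-3.141, -0.001, 1.765]
wrist_force: [-1.3, -0.3, -1.2]
width: 0.0258
finger_force: 30.0
```

Run:
```python
from h import *
im=snapshot("top");o=get_obs();print(o["tool_pos"],np.degrees(o["ee_rot"]),o["width"],o["finger_force"])
cv2.imwrite("pics/t2.png",cv2.resize(im[90:245,190:500],None,fx=2.5,fy=2.5,interpolation=cv2.INTER_CUBIC))
```

```text
[ 0.59801722 -0.2356589   0.26876849] [-1.79959058e+02 -4.55991773e-02  1.01006690e+02] 0.025701018039889476 30.00025525689125
```

View pics/t2.png

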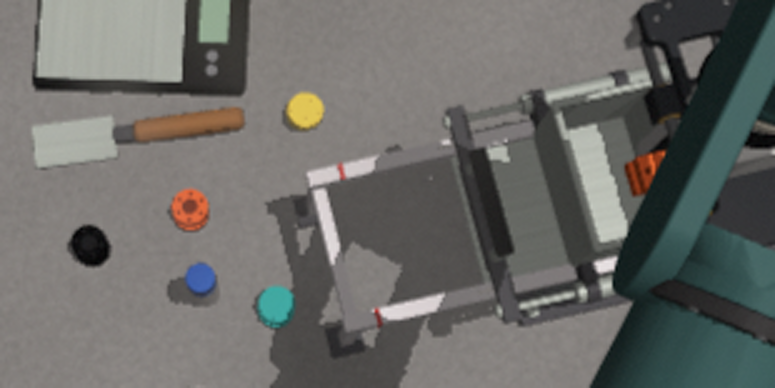

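The block hangs over the hopper at crop position (645,172), as intended. Lowering and releasing.

>>> servo_tool:
  targets:
    - [0,0,4,0]
    - [0,0,8,0]
    - [0,0,10.5,0]
    - [0,0,10.5,0]
    - [0,0,10.5,0]

```text
time: 5.32
tool_pos: [0.5987, -0.2353, 0.1659]
ee_rot: [3.14, 0.001, 1.773]
wrist_force: [-0.4, -0.4, -0.5]
width: 0.0257
finger_force: 30.0
```

>>> servo_tool:
  targets:
    - [0,0,0,0]
    - [0,0,0,0]
    - [0,0,0,0]
    - [0,0,0,0]
    - [0,0,-5,0]
    - [0,0,-11,0]
    - [0,0,-11,0]
  claw: 130

```text
time: 6.2
tool_pos: [0.6001, -0.2361, 0.2823]
ee_rot: [3.131, 0.008, 1.772]
wrist_force: [0.7, -0.7, 0.2]
width: 0.0461
finger_force: 0.0
```

>>> servo_tool:
  targets:
    - [6,1.5,0,0]
    - [12,3,0,0]
    - [18,4.5,0,0]
    - [24,6,0,0]
    - [30,8,0,0]
    - [34.5,9,2,0]
    - [34.5,9,4,0]
    - [34.5,9,4,0]
  claw: 0

```text
time: 7.2
tool_pos: [0.616, 0.1214, 0.231]
ee_rot: [-3.135, -0.001, 1.773]
wrist_force: [0.6, -0.4, 0.9]
width: 0.0938
finger_force: 0.0
```

```bash
cat > w.py <<'E'
from h import *
import sys
m=camera_model("wrist"); im=snapshot("wrist"); o=get_obs(); print(o["tool_pos"],np.degrees(o["ee_rot"]),o["joint_positions"])
cv2.imwrite(sys.argv[1],im)
def show(t,cs,z):
    for c in cs:
        W=np.array([ray(m,p[0],z)[:2] for p in c])*1000; r=cv2.fitEllipse(W.astype(np.float32)); 
        print(t,np.round(c.mean((0,1))),"ell",np.round(r[0],1),np.round(r[1],1),round(r[2]),len(c))
show("or",blobs(im,(0,150,70),(14,255,255),30),.018)
show("dk",[c for c in blobs(im,(0,0,0),(180,255,38),40) if len(c)<400],.018)
show("bl",blobs(im,(105,150,50),(125,255,255),40),.09)
E
python3 w.py pics/w2.png
```

```text
[0.61678487 0.12083647 0.23287222] [-1.79818211e+02 -1.21500932e-02  1.01517046e+02] [ 1.03339632e-01  2.64663732e-01  1.13960486e+00 -9.97840978e-05
  1.74050243e+00 -9.76877707e-02]
or [278. 353.] ell [659.8 -83.4] [ 0.  20.1] 102 30
or [305. 174.] ell [644.1 143. ] [16.2 17.2] 23 44
or [299. 164.] ell [649.1 139.3] [38.2 53.1] 58 113
dk [382. 282.] ell [766.9  32.3] [ 28.8 117.2] 45 175
dk [165. 284.] ell [509.2 -22.5] [ 29.6 119.2] 157 179
dk [426. 180.] ell [776.1 165.5] [ 1.7 21.7] 178 42
dk [465.  80.] ell [783.5 272.3] [ 2.  21.4] 176 45
dk [293.  70.] ell [608.4 245.2] [35.  38.9] 141 106
bl [216. 178.] ell [559.5 132.6] [26.3 31. ] 140 90
```

View pics/w2.png

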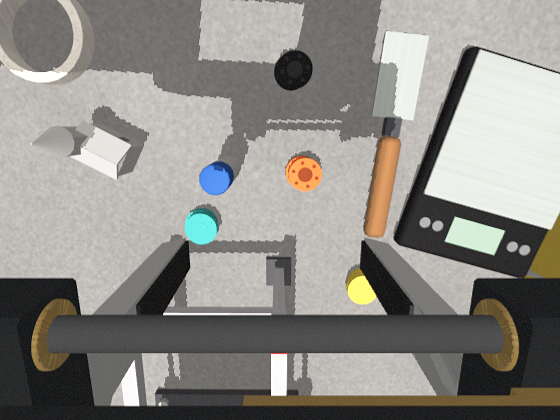

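The wrist view shows the black hub at (293,70), the orange hub at (304,174) and the glue stick cap at (216,178). I'll zoom in on both hubs to find the shift axis.

Run:
```python
import cv2,numpy as np
im=cv2.imread("pics/w2.png")
f=lambda a:cv2.resize(a,None,fx=7,fy=7,interpolation=cv2.INTER_CUBIC)
a=f(im[145:200,277:332]);b=f(im[43:98,266:321]);b=np.clip(b.astype(int)*2.2,0,255).astype(np.uint8)
cv2.imwrite("pics/z.png",np.hstack([a,b]))
```

```text
(no output)
```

View pics/z.png

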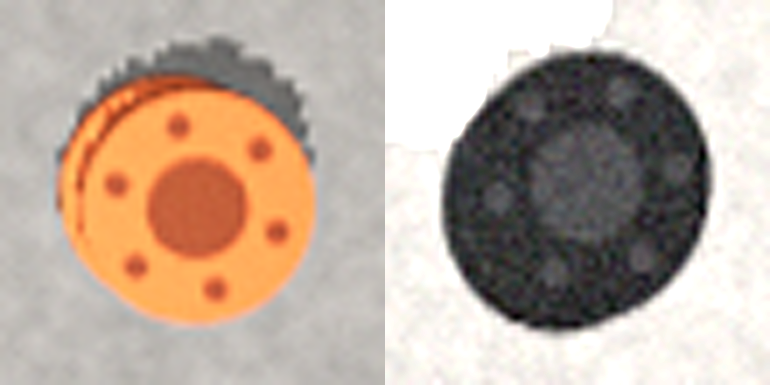

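>>> servo_tool:
  targets:
    - [1.7,2.8,0,-10]
    - [1.7,2.8,0,-20]
    - [1.7,2.8,0,-30]
    - [1.7,2.8,0,-40]
    - [1.7,2.8,2,-50]
    - [1.7,2.8,4,-60]
    - [1.7,2.8,6,-70]
    - [1.7,2.8,8,-78.5]
  claw: 30

```text
time: 8.25
tool_pos: [0.6423, 0.142, 0.1553]
ee_rot: [3.141, 0.002, -3.138]
wrist_force: [1.1, -0.6, 0.3]
width: 0.0831
finger_force: 0.0
```

>>> servo_tool:
  targets:
    - [0,0,4,0]
    - [0,0,8,0]
    - [0,0,11.5,0]
    - [0,0,13.4,0]
    - [0,0,13.4,0]
    - [0,0,13.4,0]

```text
time: 9.0
tool_pos: [0.6431, 0.1431, 0.0227]
ee_rot: [3.141, 0.004, 3.141]
wrist_force: [0.1, -0.0, 0.1]
width: 0.0831
finger_force: 0.0
```

>>> servo_tool:
  targets:
    - [0,0,0,0]
    - [0,0,0,0]
    - [0,0,0,0]
    - [0,0,0,0]
    - [0,0,0,0]
    - [0,0,0,0]
  claw: 255

```text
time: 9.75
tool_pos: [0.6415, 0.1432, 0.0205]
ee_rot: [3.141, -0.0, -3.141]
wrist_force: [-0.3, -0.4, -0.8]
width: 0.0352
finger_force: 30.0
```

>>> servo_tool:
  targets:
    - [0,0,-5,0]
    - [0,0,-11,0]
    - [0,0,-17,0]
    - [0,0,-22,0]
    - [0,-3,-25,0]
    - [0.1,-8,-25,0]
    - [0.2,-13,-25,0]
    - [0.2,-17,-25,0]

```text
time: 10.75
tool_pos: [0.6393, -0.0287, 0.2704]
ee_rot: [-3.141, -0.0, 3.141]
wrist_force: [-0.4, -0.2, -0.5]
width: 0.0354
finger_force: 30.0
```

>>> servo_tool:
  targets:
    - [0,-4,0,10]
    - [0,-8,0,20]
    - [0,-12,0,30]
    - [0,-16,0,40]
    - [0.1,-20,0,50]
    - [0.1,-20,0,60]
    - [0.1,-20,0,70]
    - [0.1,-20,0,78.5]

```text
time: 11.75
tool_pos: [0.6384, -0.2272, 0.2701]
ee_rot: [-3.141, -0.0, 1.766]
wrist_force: [0.1, -0.1, -1.1]
width: 0.0355
finger_force: 30.0
```

>>> servo_tool:
  targets:
    - [0,0,4,0]
    - [0,0,8,0]
    - [0,0,9.5,0]
    - [0,0,9.5,0]
    - [0,0,9.5,0]

```text
time: 12.38
tool_pos: [0.6395, -0.2273, 0.1778]
ee_rot: [3.139, 0.002, 1.772]
wrist_force: [0.7, -0.4, 0.7]
width: 0.0353
finger_force: 30.0
```

>>> servo_tool:
  targets:
    - [0,0,0,0]
    - [0,0,0,0]
    - [0,0,0,0]
    - [0,0,0,0]
    - [0,0,-5,0]
    - [0,0,-11,0]
    - [6,0,-11,0]
    - [6,0,-11,0]
  claw: 110

```text
time: 13.38
tool_pos: [0.6266, -0.1649, 0.2876]
ee_rot: [3.139, 0.0, 1.776]
wrist_force: [0.6, -0.2, -0.3]
width: 0.0533
finger_force: 0.0
```

```bash
python3 - <<'E'
from h import *
im=snapshot("top");m=camera_model("top");print(get_obs()["tool_pos"])
for c in blobs(im,(0,120,50),(14,255,255),10):
    print(np.round(c.mean((0,1))),np.round(ray(m,c.mean((0,1)),.135),3))
E
python3 w.py pics/w3.png
```

```text
[ 0.62652    -0.16669589  0.2862591 ]
[173. 320.] [0.294 0.341 0.135]
[188. 316.] [0.302 0.31  0.135]
[341. 216.] [ 0.507 -0.027  0.135]
[426. 162.] [ 0.623 -0.221  0.135]
[266. 139.] [0.69  0.133 0.135]
[ 0.62645147 -0.16777442  0.28532902] [-1.79979083e+02  2.32734878e-02  1.01558813e+02] [-3.48781877e-01  3.12408069e-01  9.76906361e-01 -5.59190510e-04
  1.85237683e+00 -5.50676506e-01]
or [275. 268.] ell [ 651.2 -283.3] [22.5 23.6] 13 47
or [276. 253.] ell [ 648.8 -267.8] [20.8 48.6] 100 91
or [234. 271.] ell [ 598.7 -299. ] [34.6 66.8] 2 273
or [334.  15.] ell [654.   32.4] [ 3.6 28.7] 103 41
or [173.  14.] ell [475.4  -4.5] [ 3.4 28. ] 102 39
dk [337. 281.] ell [ 742.3 -293.2] [ 22.6 124.7] 32 165
dk [213. 280.] ell [ 571.2 -328.4] [ 22.4 122.5] 172 161
dk [252. 153.] ell [ 592.4 -139. ] [ 24. 214.] 102 268
dk [519.  11.] ell [863.4  78. ] [  7.9 121. ] 87 190
bl [262. 359.] ell [ 651.6 -384.6] [ 41.1 137.8] 102 249
```

View pics/w3.png

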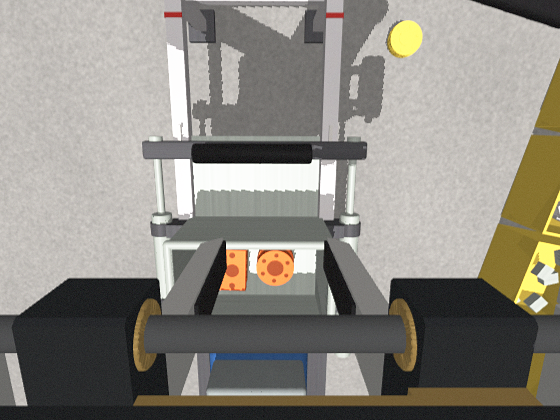

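Both orange parts lie flat in the hopper, at (233,270) and (275,268), and the gate is shut with the bar at (252,153). Next is the black hub.

>>> servo_tool:
  targets:
    - [6,1,0,10]
    - [12,2,0,20]
    - [18,3,0,30]
    - [24,4,0,40]
    - [30,5,0,50]
    - [36,6,0,60]
    - [40.9,6.3,2,70]
    - [40.9,6.3,5,76.5]
  claw: 30

```text
time: 14.48
tool_pos: [0.6069, 0.2483, 0.2345]
ee_rot: [-3.141, -0.001, 0.436]
wrist_force: [0.6, -0.3, 0.0]
width: 0.0827
finger_force: 0.0
```

>>> servo_tool:
  targets:
    - [0,0,5,0]
    - [0,0,10,0]
    - [0,0,15,0]
    - [0,0,19,0]
    - [0,0,21,0]
    - [0,0,21.2,0]
    - [0,0,21.2,0]

```text
time: 15.35
tool_pos: [0.6082, 0.2454, 0.0253]
ee_rot: [3.141, -0.003, 0.436]
wrist_force: [0.5, -0.1, 0.1]
width: 0.0833
finger_force: 0.0
```

>>> servo_tool:
  targets:
    - [0,0,0.4,0]
    - [0,0,0.5,0]
    - [0,0,0.5,0]
    - [0,0,0.5,0]
    - [0,0,0.5,0]
    - [0,0,0.5,0]
    - [0,0,0.5,0]
  claw: 255

```text
time: 16.23
tool_pos: [0.6068, 0.2453, 0.0186]
ee_rot: [-3.142, -0.0, 0.436]
wrist_force: [-0.1, -0.7, 0.3]
width: 0.0355
finger_force: 30.0
```

>>> servo_tool:
  targets:
    - [0,0,-5,0]
    - [0,0,-10,0]
    - [0,0,-15,0]
    - [-1,-5,-16,0]
    - [-2,-10,-16,0]
    - [-3,-15,-16,0]
    - [-3.9,-20.3,-16,0]
    - [-3.9,-20.3,-16,0]

```text
time: 17.23
tool_pos: [0.4829, 0.4158, 0.1784]
ee_rot: [-3.141, 0.0, 0.442]
wrist_force: [-0.2, -0.3, -0.3]
width: 0.0353
finger_force: 30.0
```

>>> servo_tool:
  targets:
    - [0,0,0,0]
    - [0,0,5,0]
    - [0,0,10,0]
    - [0,0,13.5,0]
    - [0,0,13.5,0]
    - [0,0,13.5,0]

```text
time: 17.98
tool_pos: [0.4873, 0.4126, 0.0453]
ee_rot: [-3.141, -0.003, 0.435]
wrist_force: [-0.0, 0.4, 0.5]
width: 0.0356
finger_force: 30.0
```

>>> servo_tool:
  targets:
    - [0,0,0,0]
    - [0,0,0,0]
    - [0,0,0,0]
    - [0,0,0,0]
    - [0,0,-6,0]
    - [0,0,-12,0]
    - [0,0,-18,0]
    - [0,0,-23,0]
  claw: 110

```text
time: 18.98
tool_pos: [0.4856, 0.4129, 0.2766]
ee_rot: [-3.141, -0.003, 0.437]
wrist_force: [-0.1, -0.1, -0.3]
width: 0.0536
finger_force: 0.0
```

```bash
python3 - <<'E'
from h import *
m=camera_model("wrist"); im=snapshot("wrist"); print(get_obs()["tool_pos"])
cv2.imwrite("pics/w4.png",im)
w=np.load("w1.npy")
E
python3 - <<'E'
import sys; sys.path.insert(0,'.')
from h import *
im=cv2.imread("pics/w3.png")
E
```

```text
[0.48726317 0.41405686 0.28491128]
```

View pics/w4.png

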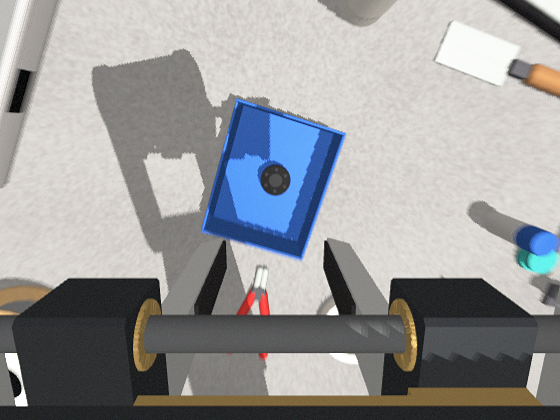

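The black hub lies in the middle of the tub, at (275,180). Next is the gate bar.

>>> servo_tool:
  targets:
    - [-1.3,5.3,0,0]
    - [-2.6,10.7,0,0]
    - [-3.8,16,0,0]
    - [-5.1,21.4,0,0]
    - [-6.4,26.7,0,0]
    - [-7.7,32,0,0]
    - [-9,37.4,0,0]
    - [-9,37.4,0,0]

```text
time: 20.02
tool_pos: [0.5624, 0.0322, 0.2728]
ee_rot: [3.141, 0.001, 0.43]
wrist_force: [-0.6, 0.6, -0.3]
width: 0.0533
finger_force: 0.0
```

>>> servo_tool:
  targets:
    - [-1.3,5.3,0,7]
    - [-2.6,10.7,0,13.5]
    - [-3.8,16,0,13.5]
    - [-3.8,16,0,13.5]
    - [-3.8,16,0,13.5]

```text
time: 20.65
tool_pos: [0.5953, -0.1238, 0.2732]
ee_rot: [-3.14, 0.0, 0.202]
wrist_force: [-0.6, 0.0, -1.1]
width: 0.0535
finger_force: 0.0
```

Run:
```python
from h import *
m=camera_model("wrist"); im=snapshot("wrist"); o=get_obs(); print(o["tool_pos"],np.degrees(o["ee_rot"]))
cv2.imwrite("pics/w5.png",im)
print("bar px expected",proj(m,[.597,-.1245,.174]))
M=camera_model("top"); t=snapshot("top"); cv2.imwrite("pics/t5.png",t)
for lo,hi in [((0,120,60),(8,255,255)),((170,120,60),(180,255,255))]:
  for c in blobs(im,lo,hi,8):
    print("red w",np.round(c.mean((0,1))),np.round(ray(m,c.mean((0,1)),.128),4),len(c))
```

```text
[ 0.59532806 -0.12339256  0.27355846] [-1.79945134e+02 -1.55629334e-02  1.16287289e+01]
bar px expected [275.72448888 212.36623812]
red w [159. 267.] [ 0.5098 -0.0276  0.128 ] 33
red w [425. 236.] [ 0.5912 -0.2693  0.128 ] 9
red w [378. 235.] [ 0.5833 -0.226   0.128 ] 14
red w [386. 226.] [ 0.5934 -0.2312  0.128 ] 14
red w [424. 226.] [ 0.6008 -0.2654  0.128 ] 27
red w [404. 227.] [ 0.5962 -0.2475  0.128 ] 37
red w [397. 214.] [ 0.6066 -0.2373  0.128 ] 193
red w [410. 194.] [ 0.6275 -0.244   0.128 ] 9
red w [396. 192.] [ 0.626  -0.2304  0.128 ] 8
red w [421. 181.] [ 0.6405 -0.2498  0.128 ] 9
red w [390. 179.] [ 0.637  -0.2224  0.128 ] 8
red w [405. 180.] [ 0.6388 -0.236   0.128 ] 48
red w [415. 168.] [ 0.6513 -0.2414  0.128 ] 9
red w [400. 166.] [ 0.6497 -0.2281  0.128 ] 8
red w [386. 173.] [ 0.6415 -0.2168  0.128 ] 157
red w [147. 120.] [ 6.443e-01 -3.000e-04  1.280e-01] 39
```

View pics/w5.png

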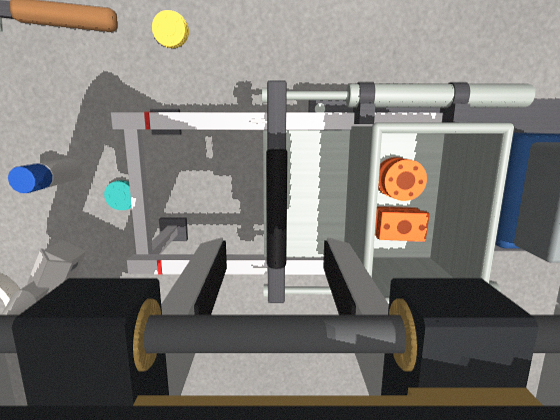

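The bar spans (277,150) to (277,268), as predicted, and it is centred between the fingers. The red lines are at (147,120) and (159,267). Descending and gripping.

>>> servo_tool:
  targets:
    - [0,0,4,0]
    - [0,0,8,0]
    - [0,0,10.4,0]
    - [0,0,10.4,0]
    - [0,0,10.4,0]

```text
time: 21.38
tool_pos: [0.596, -0.1245, 0.1713]
ee_rot: [3.141, -0.002, 0.202]
wrist_force: [0.3, -0.3, 0.7]
width: 0.0536
finger_force: 0.0
```

>>> servo_tool:
  targets:
    - [0,0,0,0]
    - [0,0,0,0]
    - [0,0,0,0]
    - [0,0,0,0]
    - [0,0,0,0]
    - [0,0,0,0]
  claw: 255

```text
time: 22.12
tool_pos: [0.5953, -0.1252, 0.1696]
ee_rot: [-3.141, -0.0, 0.201]
wrist_force: [-0.4, 0.9, 0.9]
width: 0.0152
finger_force: 30.0
```

>>> servo_tool:
  targets:
    - [0,-1,0,0]
    - [0,-2.2,0,0]
    - [0,-3.5,0,0]
    - [0,-5,0,0]
    - [0,-6.5,0,0]
    - [0,-8,0,0]
    - [0,-9,0,0]
    - [0,-9,0,0]

```text
time: 23.12
tool_pos: [0.5782, -0.0411, 0.1696]
ee_rot: [3.132, -0.001, 0.199]
wrist_force: [2.9, -10.2, -1.3]
width: 0.0149
finger_force: 30.0
```

>>> servo_tool:
  targets:
    - [0,0,0,0]
    - [0,0,0,0]
    - [0,0,0,0]
    - [0,0,0,0]

```text
time: 23.62
tool_pos: [0.5783, -0.0418, 0.1696]
ee_rot: [3.132, -0.001, 0.198]
wrist_force: [2.6, -9.9, -1.9]
width: 0.0147
finger_force: 30.0
```

Run:
```python
from h import *
o=get_obs();p=o["tool_pos"];print(p,o["width"],o["finger_force"],o["wrist_force"])
u=np.array([np.cos(np.radians(101.5)),np.sin(np.radians(101.5))])
print("pull",(p[:2]-[.5953,-.1252])@u)
m=camera_model("wrist"); im=snapshot("wrist"); cv2.imwrite("pics/w6.png",im)
M=camera_model("top"); t=snapshot("top"); cv2.imwrite("pics/t6.png",t)
for nm,I,mm in(("w",im,m),("t",t,M)):
  for lo,hi in [((0,110,50),(14,255,255))]:
    for c in blobs(I,lo,hi,5):
      q=c.mean((0,1)); a=ray(mm,q,.128)
      if abs(a[0]-.6)<.2 and -.33<a[1]<.06: print(nm,np.round(q),len(c),np.round(a,4),"at cutter z",np.round(ray(mm,q,.075),3))
h=im.shape
# predicted pixels of line & pointer ends in both views
C=np.array([.6175,-.2305]);ux=-u;uy=np.array([np.cos(np.radians(11.5)),np.sin(np.radians(11.5))])
for s in(1,-1):
  P=C+u*.221+uy*.068*s; print("mark",s,proj(m,[*P,.128]),proj(M,[*P,.128]))
  print("wrist patch");
```

```text
[ 0.57834995 -0.04175884  0.16958326] 0.014695962611254262 30.002119839191437 [ 2.57221732 -9.88956889 -1.94358935]
pull 0.08514535567012578
w [227. 118.] 67 [ 0.6441 -0.0008  0.128 ] at cutter z [0.644 0.006 0.075]
t [341. 216.] 14 [ 0.5079 -0.0272  0.128 ] at cutter z [ 0.516 -0.032  0.075]
t [326. 157.] 7 [6.442e-01 2.000e-04 1.280e-01] at cutter z [ 0.659 -0.004  0.075]
mark 1 [224.74959074 125.1845386 ] [326.18096411 159.04330544]
wrist patch
mark -1 [232.09040585 332.32906526] [340.94090464 216.99429413]
wrist patch
```

>>> servo_tool:
  targets:
    - [0,-0.3,0,0]
    - [0,-0.5,0,0]
    - [0,-0.5,0,0]
    - [0,-0.5,0,0]
    - [0,-0.5,0,0]
    - [0,-0.5,0,0]

```text
time: 24.48
tool_pos: [0.5774, -0.0372, 0.1696]
ee_rot: [3.132, -0.001, 0.198]
wrist_force: [2.1, -10.7, -2.4]
width: 0.0151
finger_force: 30.0
```

Run:
```python
from h import *
o=get_obs();p=o["tool_pos"];print(p,o["width"],o["finger_force"],o["wrist_force"],o["ee_rot"])
u=np.array([np.cos(np.radians(101.5)),np.sin(np.radians(101.5))]);print("pull",(p[:2]-[.5953,-.1252])@u)
m=camera_model("wrist"); im=snapshot("wrist"); cv2.imwrite("pics/w7.png",im)
t=snapshot("top"); cv2.imwrite("pics/t7.png",t); s=snapshot("scene"); cv2.imwrite("pics/s7.png",s)
for nm,I in(("w",im),("t",t),("s",s)):
    for c in blobs(I,(0,110,50),(14,255,255),3): print(nm,cv2.boundingRect(c),len(c))
print("hopper C floor px",proj(m,[.618,-.231,.075]),proj(m,[.618,-.231,.205]))
for r in range(106,142,2): print(r," ".join("%3d,%3d"%(im[r,c,0],im[r,c,2]) for c in range(212,246,2)))
```

```text
[ 0.57742575 -0.03719386  0.16956136] 0.015119508440794975 30.00262677669525 [  2.07736572 -10.65899629  -2.39184195] [ 3.13171191e+00 -8.63981167e-04  1.97501620e-01]
pull 0.08980294590889305
w (510, 166, 16, 86) 172
w (231, 105, 8, 28) 71
t (170, 299, 8, 43) 88
t (177, 296, 20, 40) 83
t (341, 217, 2, 4) 6
t (340, 213, 1, 3) 4
t (503, 144, 18, 16) 45
t (244, 133, 43, 13) 94
s (97, 379, 29, 29) 79
s (197, 320, 21, 14) 47
s (352, 255, 26, 36) 78
s (0, 73, 4, 9) 19
s (0, 49, 9, 9) 24
s (45, 36, 16, 14) 45
s (89, 34, 33, 20) 78
s (105, 24, 13, 7) 28
s (76, 0, 18, 6) 40
s (31, 0, 18, 5) 37
hopper C floor px [525.90650224 213.1965831 ] [747.07270441 290.19359482]
106 185,190 186,192 185,191 188,191 189,192 186,188 187,189 183,188 186,191 194,186  61,236  61,235  59,236 125,197 193,198 236,239 236,240
108 245,247 244,247 245,247 244,246 245,248 245,247 244,247 245,247 245,248 212,206  55,230  60,232  61,231 144,218 248,248 246,247 246,247
110 243,245 243,246 243,245 244,246 243,244 243,245 244,246 245,247 244,246 159,152  58,231  60,229  59,231 143,215 246,246 244,247 244,245
112 243,245 2
[... 1386 characters left out ...]

132 214,218 129,132  68, 69  70, 70  71, 74  72, 73  75, 74  70, 70  76, 74  74, 73  58,121  58,122  55,117  50,120  66, 63  70, 67  97,102
134 235,238 118,121  55, 55  57, 56  55, 53  56, 54  52, 49  55, 55  54, 55  52, 51  59, 59  58, 55  58, 54  57, 55  56, 54  53, 55  93, 97
136 235,238 124,128  56, 60  54, 55  58, 54  55, 55  52, 52  57, 54  60, 60  55, 56  56, 55  57, 58  54, 54  59, 57  54, 55  56, 54  93, 97
138 250,252 115,118  84, 89  84, 87  90, 95  87, 93  88, 94  88, 94  85, 89  87, 91  85, 89  89, 90  87, 95  87, 91  88, 92  89, 93  92, 96
140 255,255 115,118  93, 98  91, 96  96,102  97,100  97,102  96,101  92, 98  90, 95  94, 98  93, 98  94, 98  96,103  96,100  96, 99  96,100
```

Run:
```python
from h import *
m=camera_model("wrist");S=camera_model("scene");im=cv2.imread("pics/w7.png");s=cv2.imread("pics/s7.png")
u=np.array([np.cos(np.radians(101.5)),np.sin(np.radians(101.5))]);uy=np.array([u[1],-u[0]]);C=np.array([.618,-.231])
for z in(.145,.13,.08,.07):
  for n,mm,px in(("w-l",m,(511,209)),("w-top",m,(518,166)),("w-bot",m,(518,252)),("s",S,(207,327))):
    d=ray(mm,px,z)[:2]-C; print(z,n,"hopper x,y",np.round(-(d@u),3),np.round(d@uy,3))
print("wrist px",im[209,500:540:4].tolist()); print("scene px",s[327,195:222:3].tolist())
h=cv2.cvtColor(im,cv2.COLOR_BGR2HSV);mk=cv2.inRange(h,(0,110,50),(14,255,255))
for r in range(162,256,6): print(r,"".join("#" if mk[r,c] else "." for c in range(490,560,2)))
h=cv2.cvtColor(s,cv2.COLOR_BGR2HSV);mk=cv2.inRange(h,(0,110,40),(14,255,255))
for r in range(312,340,2): print(r,"".join("#" if mk[r,c] else "." for c in range(180,235)))
```

```text
0.145 w-l hopper x,y -0.062 0.021
0.145 w-top hopper x,y -0.062 0.045
0.145 w-bot hopper x,y -0.054 -0.005
0.145 s hopper x,y 0.004 0.019
0.13 w-l hopper x,y -0.052 0.017
0.13 w-top hopper x,y -0.052 0.043
0.13 w-bot hopper x,y -0.043 -0.011
0.13 s hopper x,y -0.004 0.012
0.08 w-l hopper x,y -0.016 0.005
0.08 w-top hopper x,y -0.016 0.038
0.08 w-bot hopper x,y -0.005 -0.03
0.08 s hopper x,y -0.031 -0.013
0.07 w-l hopper x,y -0.009 0.002
0.07 w-top hopper x,y -0.009 0.036
0.07 w-bot hopper x,y 0.003 -0.034
0.07 s hopper x,y -0.036 -0.018
wrist px [[119, 126, 122], [121, 127, 123], [119, 125, 122], [121, 126, 124], [107, 121, 136], [79, 81, 76], [75, 80, 77], [74, 78, 76], [78, 81, 79], [70, 74, 72]]
scene px [[199, 209, 205], [139, 158, 208], [77, 117, 233], [63, 118, 247], [59, 109, 239], [55, 103, 235], [80, 98, 177], [114, 116, 125], [151, 159, 162]]
162 ...................................
168 .................#.................
174 .................#.................
180 ................#..................
186 ................#..................
192 ...............#...............
[... 544 characters left out ...]
........................................
318 .......................................................
320 ....................###................................
322 ...................########............................
324 .................##############........................
326 ..................################.....................
328 .....................############......................
330 ..........................###########..................
332 ..............................######...................
334 .......................................................
336 .......................................................
338 .......................................................
```

Run:
```python
from h import *
S=camera_model("scene");T=camera_model("top");s=snapshot("scene");t=cv2.imread("pics/t7.png")
u=np.array([np.cos(np.radians(101.5)),np.sin(np.radians(101.5))]);uy=np.array([u[1],-u[0]]);C=np.array([.618,-.231])
h=cv2.cvtColor(s,cv2.COLOR_BGR2HSV);mk=cv2.inRange(h,(0,110,40),(16,255,255));mk[:315]=0;mk[336:]=0;mk[:,:185]=0;mk[:,230:]=0
p=np.argwhere(mk)[:,::-1]; print(len(p))
for z in(.143,.082,.07):
  q=np.array([ray(S,a,z)[:2]-C for a in p]); X=-(q@u);Y=q@uy; print(z,"x",X.min().round(3),X.max().round(3),"y",Y.min().round(3),Y.max().round(3))
# far/near rim edges in scene for occlusion
for x in(-.04,.04):
  for y in(-.06,.06): print("rim",x,y,np.round(proj(S,[*(C-u*x+uy*y),.205])), "top cam",np.round(proj(T,[*(C-u*x+uy*y),.205])))
for z in(.143,.08):
  for x in(-.03,-.01,.01,.03):
    print(z,x,[ (np.round(q).astype(int).tolist(),t[int(round(q[1])),int(round(q[0]))].tolist()) for y in(-.04,-.02,.02,.04) for q in [proj(T,[*(C-u*x+uy*y),z])]])
```

```text
141
0.143 x -0.004 0.009 y 0.0 0.035
0.082 x -0.038 -0.023 y -0.032 0.007
0.07 x -0.044 -0.03 y -0.038 0.001
rim -0.04 -0.06 [178. 266.] top cam [430. 188.]
rim -0.04 0.06 [241. 291.] top cam [414. 133.]
rim 0.04 -0.06 [144. 301.] top cam [468. 179.]
rim 0.04 0.06 [212. 332.] top cam [451. 124.]
0.143 -0.03 [([424, 184], [59, 62, 61]), ([421, 175], [59, 61, 61]), ([416, 158], [58, 60, 60]), ([414, 149], [59, 62, 61])]
0.143 -0.01 [([432, 182], [42, 40, 42]), ([430, 173], [67, 68, 67]), ([425, 156], [96, 100, 99]), ([422, 147], [56, 55, 53])]
0.143 0.01 [([441, 180], [45, 45, 44]), ([439, 171], [48, 48, 47]), ([434, 154], [56, 56, 54]), ([431, 145], [50, 50, 49])]
0.143 0.03 [([450, 178], [92, 92, 91]), ([448, 169], [80, 81, 79]), ([442, 152], [83, 82, 81]), ([440, 143], [84, 85, 82])]
0.08 -0.03 [([416, 190], [84, 86, 85]), ([414, 181], [58, 61, 59]), ([409, 165], [103, 105, 73]), ([407, 157], [101, 102, 71])]
0.08 -0.01 [([425, 188], [57, 59, 58]), ([422, 179], [60, 62, 61]), ([417, 163], [59, 62, 61]), ([415, 155], [60, 63, 62])]
0.08 0.01 [([433, 186], [106, 111, 109]), ([430, 178], [40, 39, 40]), ([426, 161], [98, 103, 101]), ([423, 153], [82, 85, 84])]
0.08 0.03 [([441, 184], [92, 95, 95]), ([439, 176], [42, 40, 41]), ([434, 159], [87, 91, 89]), ([432, 151], [69, 70, 69])]
```

The pointer tip sits on the red line, within about 1 mm. The top view shows nothing orange at gate level, and the one piece the scene view can see lies at cutter depth. Handing in while holding the gate.

```bash
python3 -c "
from bench import *
o=get_obs();print(o['tool_pos'],o['finger_force'],o['time']);print(close_job())"
```

```text
[ 0.57742631 -0.03721617  0.16958861] 30.002671480178833 24.675
the job is handed in; nothing more can be done
None
```

I handed the job in at 24.7 s, still gripping the gate with its pointer on the red line and the black misprint in the blue tub; both orange misprints appear to have dropped to the cutters, though only one could be seen there, and no verdict came back.

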